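# Pull the red binder from the packed row and refile it

### The job

The red ring binder is packed tightly in the row on the wooden rack. Hook it by the top edge of its spine, tip it forward out of the row and let go, so that it stays leaning out; then grip it by its covers at the spine, draw it out and stand it upright in the empty bay of the grey sorter, on the bay's floor and well in, spine to the front. Leave the other three binders standing in the rack.

Things in the scene. Friction and masses are not known exactly. Their poses are not given: they have to be found in the camera images.
- binder_red: Small rigid red ring binder, 130 mm deep (its x) x 50 thick (y) x 170 tall (z), 0.22 to 0.37 kg. Origin: centre of its underside; x points from the spine (x = -65) to the open back. At any of the four places in the row. Pulled at its top it pivots on its lower spine edge (x = -65, z = 0) against the rack's lip; it balances at about 37 degrees; the squeezed row holds it where it is left leaning.
- binder_red_top (a point): Middle of the top edge of the red binder's spine, outer face (65 mm before and 170 above its origin). Its top is open: behind the 4 mm spine, between the 3 mm covers, is a hollow 44 mm wide (y), 120 long (x) and 45 deep (paper block's top at z = 125), so shut fingers can go in and hook the spine. Tipping takes roughly 5 to 10 N there.
- binder_blue: Dark blue ring binder, the same in size and make as the red one, 0.28 kg; its place in the row varies. Origin: centre of its underside; x from spine to back, z up.
- binder_black: Black ring binder, the same in size and make as the red one, 0.28 kg; its place in the row varies. Origin: centre of its underside; x from spine to back, z up.
- binder_teal: Teal ring binder, the same in size and make as the red one, 0.28 kg; its place in the row varies. Origin: centre of its underside; x from spine to back, z up.
- rack: Fixed light-wood rack, 152 mm deep (x) x 250 wide (y). Origin: centre of its underside; the open front faces -x, to the robot. Floor 10 mm up; front lip 8 mm above the floor, inner face x = -68.5; cheeks 120 mm tall, back 90 mm. Four binders stand flush, spines to the front at x = -66. Two rods end 25 mm beyond the +y cheek. Rack and sorter may change sides.
- end_plate (a joint): Grey sprung plate (100 mm tall) inside the rack's +y end: presses the row together, towards the -y cheek, with about 10 N. Value: its travel in m towards the row, 0 to 0.004; with a binder gone it goes to its stop and the gap stays.
- sorter: Fixed grey sheet-steel sorter, 150 mm deep (x) x 122 wide (y). Origin: centre of its underside; x points to its back, the open front (no lip) faces -x, to the robot. Three upright dividers 4 mm thick, 98 mm tall; back plate 60 mm tall, inner face x = 71. The wide bay at -y is empty; the narrow one holds three yellow sticky pads on edge, up to 84 mm high.
- bay (a point): Centre of the floor of the sorter's empty bay: 26 mm to -y of the sorter's origin, 8 mm above the worktop. The bay is 62 mm wide (y) and 146 mm deep (x), for the 50 mm binder; its directions are the sorter's.

How it is judged:
On the way, in this order (a step that is already met when the one before it is completed fails the run):
1. the red binder leans forward out of the row by 15 to 48 degrees, its foot still in the rack, and the fingers have let go of it (angle between binder_red's own z axis and vertical between 0.26 and 0.84 rad and x of binder_red_top in the frame of rack below -0.1 m and x of binder_red in the frame of rack above -0.05 m and height (world z) of binder_red below 0.075 m and contact force between the fingers and binder_red below 0.2 N), for 0.2 s.
2. the red binder, held by the fingers, has been drawn out of the row (lifted 80 mm, or 120 mm away from the rack's middle) (contact force between the fingers and binder_red above 1 N and (height (world z) of binder_red above 0.1 m or horizontal distance between binder_red and rack above 0.12 m)), for 0.1 s.
At the end, for the whole second after the job is handed in: The red binder stands at rest in the empty bay: upright within 6 degrees, on the floor within 6 mm, within 10 mm of the bay's middle line, at most 35 mm out to the front, spine forward. The other three stand in the rack within 9 degrees of upright and 30 mm of their depth (angle between binder_red's own z axis and vertical below 0.1 rad and z of binder_red in the frame of bay between -0.004 and 0.006 m and y of binder_red in the frame of bay between -0.01 and 0.01 m and x of binder_red in the frame of bay between -0.035 and 0.02 m and x of binder_red_top in the frame of bay below -0.03 m and angle between the x axis of binder_red and the x axis of sorter, either way round below 0.14 rad and linear speed of binder_red below 0.02 m/s and angle between each of binder_blue, binder_black, binder_teal's own z axis and vertical below 0.15 rad and z of each of binder_blue, binder_black, binder_teal in the frame of rack below 0.02 m and x of binder_blue in the frame of rack between -0.03 and 0.03 m and x of binder_black in the frame of rack between -0.03 and 0.03 m and x of binder_teal in the frame of rack between -0.03 and 0.03 m); the robot touches nothing.
It fails at once if one of the other binders is knocked over or dragged out of the rack (angle between any of binder_blue, binder_black, binder_teal's own z axis and vertical above 0.6 rad or horizontal distance between any of binder_blue, binder_black, binder_teal and rack above 0.15 m).
It also fails if it takes over 58 s, if anything falls off the work surface, if the arm or the gripper's body presses on something with over 40 N, if the wrist force passes 120 N, or if a joint passes its speed limit or range.

### The arm

A 6-joint arm with a two-finger parallel gripper is mounted at the origin on a cart in front of the work surface, level with it; the furniture and walls round the work are solid. World frame = base frame: x ahead of the robot, y to its left, z up, the work surface at z = 0. Lengths are in m, angles in rad, forces in N, time in s.
With the tool pointing down it reaches from about 0.3 to 0.775 m from the base axis. Payload 14.6 kg.
Tool frame: the origin (TCP) lies midway between the tips of the shut fingers; the grasp point (between the pads) lies 19 mm behind it (r.grip_point_offset is the distance from the TCP to the grasp point, in m); z points along the fingers, y is the line along which they close (so a half turn about z gives the same grasp; the last joint's range is limited). The gripper opens to 94 mm and grips with 3 to 60 N. Pads are 16 mm wide; open, the fingers measure 119 mm over their backs; the gripper's body (75 mm by 177 mm) begins 78 mm behind the grasp point.
Start: joints at [-1.178, 0.3, 1.521, -0, 1.321, -0.067], TCP at [0.244, -0.493, 0.205] pointing down, gripper open.
Joint ranges: [-3.03, 3.03], [-0.79, 2.21], [0.23, 2.52], [-1.04, 4.18], [0, 3.07], [-2.55, 2.55]. Speed limits (rad/s): [2.22, 2.22, 2.57, 3.14, 3.14, 3.14].

### API

Orientations are given as a 3x3 rotation matrix whose columns are the frame's x, y, z axes.
In Python, from bench import r gives the robot as it stands. The module is installed in compiled form; this text tells all that it offers.
- The arm moves only by the tool step_arm, never from a script. Its argument "deltas" is a list that holds one entry, the list of rows, each a list of 7 numbers: the turn, a rotation vector about the tool's x, y, z in units of 5 degrees (1.0 is 5 degrees), then the shift along the tool's x, y, z in units of 25 mm (1.0 is 25 mm), then the finger opening in mm, from 0 to 94. In form: [[[rx, ry, rz, x, y, z, claw], ...]]. A call has 1 to 10 rows; each row is the pose to reach, as a shift and turn from the pose commanded when the call began, along the tool's axes at that moment; what a row does not reach only later rows make up. A row lasts 1/10 s, in which the tool goes at most 50 mm and 8.59 degrees, less where a joint would pass 70% of its speed; a pose out of reach is approached as far as the arm can. A call with a gripper value outside its range is refused whole. The fingers move at their own pace and stop on an object; "squeeze" is the grip in N (left out, the last holds). Time passes only in rows, so rows that repeat a pose let the fingers close. It gives the time, the measured TCP pose, the force, the opening and the grip force at its end, in the units of the state.
- r.observe(): the state, without advancing time (a new reading comes with each control period).
- r.grab_frame(name): name is "scene" or "top"; returns a dict with "image" (384x512x3 uint8, red, green, blue), "mtx" (3x3 intrinsics, pixels), "extrinsics" (4x4, takes a point from world to camera coordinates). Camera axes: x right, y up, looking along -z (the intrinsics and any distortion apply to the point x, -y, -z); pixel columns grow to the right and rows downward; lengths in m; the calibration is good to about 2 mm. A picture is of the moment at which its call begins. There is no depth.
- r.finish_job(): hands the job in; it is judged then, once.
Trained networks look in the newest picture that a camera, given by its name, has taken for a name from the list of things; names that differ only in an ending like _2 or _b are one class to them, and where a whole thing is asked for, a point or a joint stands for the part that bears it (a point fixed in the world has none). Each returns a list of dicts, best first, with "score" (0 to 1); they miss things now and then, are a little off and sometimes report something else, mostly with a low value. They report only what shows in the picture. A call takes as long as a camera call.
- r.look_for(target, camera): "rect" ([left, top, right, bottom] in pixels, round what is visible of it).
- r.trace(target, camera): "region" (384x512 bool, what is visible of it) and "rect" ([left, top, right, bottom] in pixels, round what is visible of it).
- r.place_of(target, camera): "position" ([column, row] in pixels: a listed point, or the origin of a listed thing).
The state is a dict: "time": time; "joints": joint angles; "joint_velocities": joint speeds; "joint_efforts": joint torques, N m; "eef_pos": TCP position; "tool_rot": TCP orientation; "contact_force": force on the tool from outside, world axes, zero at the start; "ft_torque": the same for the moment, N m; "finger_gap": finger opening in m; "finger_force": force on a finger pad.
Only numpy, scipy, OpenCV 4.12 (cv2) and the standard library are available. Lean on these libraries where they do the work, as an engineer would, in place of code of your own. Each camera call takes 0.05 s, during which the arm holds its last target. There are 200 camera calls.

## Working session

There is one attempt and no reset: what is moved stays moved. The work goes in short steps, Python scripts to look and compute and a tool call to move; the robot and the scene stay as the last step left them, time stands still between calls to the robot, and variables do not carry over. Pictures are saved under pics/ and viewed, at most 10 in all, crops included, and the job is handed in when it is done.

Besides the shell and the picture viewer there is one more tool, called after "Call:" in YAML: its name, and indented under it one key for each argument. step_arm: Moves the arm, as the interface text tells. Its arguments: {"type":"object","properties":{"deltas":{"type":"array","items":{"type":"array","items":{"type":"array","items":{"type":"number"}}}},"squeeze":{"type":"number"}},"required":["deltas"]}

```bash
mkdir -p pics; cat > h.py <<'E'
import numpy as np, cv2
from bench import r
def save(n,f):
    cv2.imwrite(f'pics/{f}.png',n['image'][:,:,::-1])
def proj(f,P):
    P=np.atleast_2d(P); E=f['extrinsics']; c=P@E[:3,:3].T+E[:3,3]
    c=c*[1,-1,-1]; p=c@f['mtx'].T; return p[:,:2]/p[:,2:]
def ray(f,px):
    E=f['extrinsics'];R=E[:3,:3];o=-R.T@E[:3,3]
    d=np.linalg.inv(f['mtx'])@[px[0],px[1],1]; d=R.T@(d*[1,-1,-1]); return o,d/np.linalg.norm(d)
def onz(f,px,z):
    o,d=ray(f,px); return o+d*(z-o[2])/d[2]
def tri(f1,p1,f2,p2):
    o1,d1=ray(f1,p1);o2,d2=ray(f2,p2)
    t=np.linalg.lstsq(np.c_[d1,-d2],o2-o1,rcond=None)[0]
    a=o1+t[0]*d1;b=o2+t[1]*d2; return (a+b)/2,np.linalg.norm(a-b)
E
python3 - <<'E'
from h import *
np.set_printoptions(precision=4,suppress=True)
F={}
for n in('scene','top'):
    F[n]=r.grab_frame(n); save(F[n],n+'0'); print(n,F[n]['mtx'].tolist(),F[n]['extrinsics'].tolist())
for t in['binder_red','binder_red_top','binder_blue','binder_black','binder_teal','rack','sorter','bay']:
    P={}
    for n in F:
        x=r.place_of(t,n)[:2]; print(t,n,[(np.round(a['position'],1).tolist(),round(a['score'],2)) for a in x])
        if x:P[n]=x[0]['position']
    if len(P)==2: print('   ',*tri(F['scene'],P['scene'],F['top'],P['top']))
s=r.observe(); print(s['eef_pos'],s['tool_rot'],s['time'],s['contact_force'])
E
```

```text
scene [[360.38081225142344, 0.0, 252.26751761197966], [0.0, 360.38081225142344, 195.1061920056457], [0.0, 0.0, 1.0]] [[0.7716150408858415, -0.6359664909651366, -0.012524018853064783, -0.43665283914957914], [0.5638626698253714, 0.6747540846423065, 0.4761993435903998, -0.37652766362437795], [-0.2943961926658452, -0.3745044026817495, 0.8792481641242367, -0.8008977875372265], [0.0, 0.0, 0.0, 1.0]]
top [[485.55603228397234, 0.0, 250.65036529983115], [0.0, 485.55603228397234, 200.90902357647818], [0.0, 0.0, 1.0]] [[0.022687398122155363, -0.9997162216733371, -0.007263476415165805, -0.016858585964220903], [0.987742946127215, 0.02129220655156579, 0.15463025032668895, -0.5560936284736175], [-0.15443171417288562, -0.01068260564433154, 0.987945710853725, -1.1944077828859907], [0.0, 0.0, 0.0, 1.0]]
binder_red scene [([306.5, 268.4], 0.9)]
binder_red top [([326.2, 192.5], 0.85), ([308.0, 193.8], 0.56)]
    [ 0.5829 -0.1996  0.0069] 0.012304938494778098
binder_red_top scene [([299.5, 270.3], 0.92)]
binder_red_top top [([341.7, 210.9], 0.77), ([188.5, 189.6], 0.22)]
    [ 0.5178 -0.2143  0.1621] 0.0
[... 155 characters left out ...]
nder_black scene [([293.2, 256.2], 0.95)]
binder_black top [([305.1, 196.5], 0.58)]
    [ 0.5802 -0.149  -0.016 ] 0.0008730428063932442
binder_teal scene [([280.4, 242.6], 0.73)]
binder_teal top [([287.5, 197.2], 0.69), ([346.7, 193.2], 0.49)]
    [ 0.5767 -0.1018 -0.0082] 0.0004718994854261119
rack scene []
rack top []
sorter scene [([224.0, 175.2], 0.64)]
sorter top [([190.3, 192.0], 0.75)]
    [ 0.5868  0.1566 -0.0072] 0.0041913356866433524
bay scene [([225.6, 178.1], 0.89)]
bay top [([198.0, 190.7], 0.72)]
    [0.5833 0.1354 0.0105] 0.00477074928367208
[ 0.244  -0.4929  0.2054] [[ 0.8961  0.4438 -0.    ]
 [ 0.4438 -0.8961  0.0001]
 [-0.     -0.0001 -1.    ]] 0.9 [-0.5257  0.1292  0.8933]
```

```bash
python3 -c "
import cv2
t=cv2.imread('pics/top0.png'); cv2.imwrite('pics/top0c.png',cv2.resize(t[140:270,150:390],None,fx=3.3,fy=3.3,interpolation=cv2.INTER_CUBIC))
t=cv2.imread('pics/scene0.png'); cv2.imwrite('pics/scene0c.png',cv2.resize(t[130:330,180:380],None,fx=3,fy=3,interpolation=cv2.INTER_CUBIC))"
```

```text
(no output)
```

View pics/top0c.png

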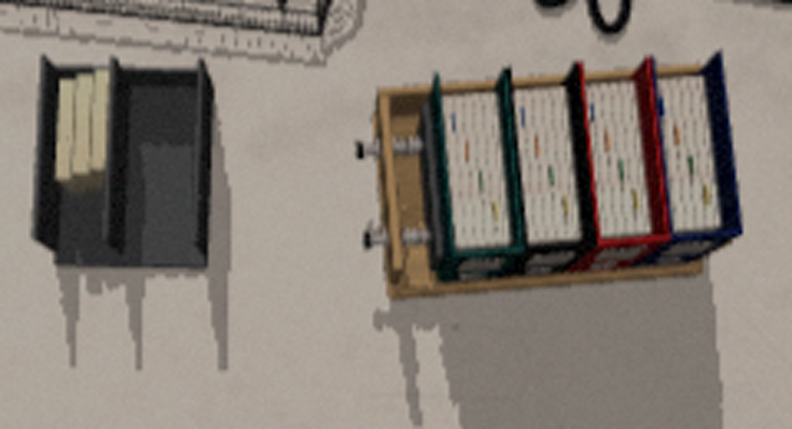

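View pics/scene0c.png

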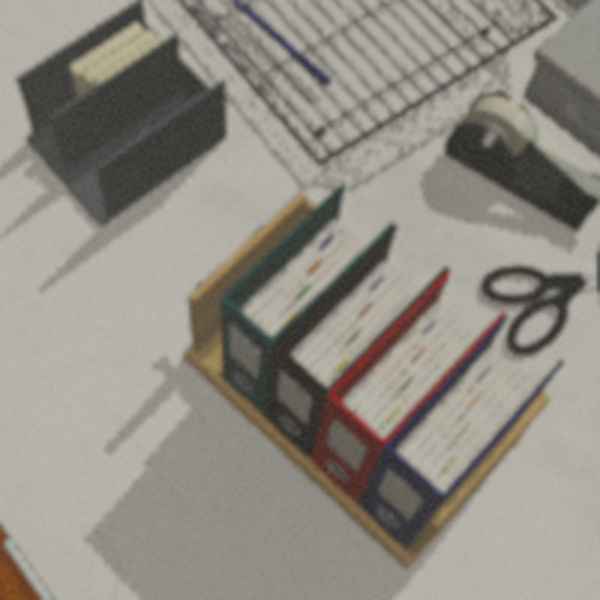

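The top view shows the order from left to right: teal, black, red, blue. Red is third, at about crop (583–665, 60–240), and the sorter is on the left with its bay at about (120–205, 60–260). Next I fit the rack and sorter poses to the corner points.

```bash
cat > fit.py <<'E'
from h import *
from scipy.optimize import least_squares
np.set_printoptions(precision=4,suppress=True)
def tf(p,L):
    c,s=np.cos(p[2]),np.sin(p[2]); L=np.array(L,float)
    return np.c_[p[0]+c*L[:,0]-s*L[:,1],p[1]+s*L[:,0]+c*L[:,1],L[:,2]]
def fit(p0,sets):
    f=lambda p:np.concatenate([(proj(F,tf(p,L))-px).ravel() for F,L,px in sets])
    return least_squares(f,p0,loss='soft_l1')
E
python3 - <<'E'
from fit import *
S=r.grab_frame('scene');T=r.grab_frame('top')
t=lambda a:np.array(a)/3.3+[150,140]-0.3
s=lambda a:np.array(a)/3+[180,130]-0.3
ys=[100,50,0,-50,-100]
front=[[-.065,y/1e3,.18] for y in ys]; back=[[.065,y/1e3,.18] for y in ys]
tp=t([(440,250),(515,246),(585,240),(664,237),(739,233),(436,75),(506,70),(578,63),(650,58),(720,52)])
sp=s([(225,300),(278,352),(330,402),(385,443),(440,495),(342,188),(393,227),(447,270),(503,315),(562,362)])
for sets in([(T,front+back,tp)],[(S,front+back,sp)],[(T,front+back,tp),(S,front+back,sp)]):
    o=fit([.58,-.18,0],sets); print('row',o.x,'res',np.abs(o.fun).mean()); 
print(o.fun.reshape(-1,2))
D=[59,7,-59]
fr=[[-.075,y/1e3,.098] for y in D]; bk=[[.075,y/1e3,.098] for y in D]
tp=t([(40,240),(113,248),(207,255),(45,58),(114,60),(205,62)])
sp=s([(20,80),(55,122),(97,160),(145,5),(178,40),(224,85)])
for sets in([(T,fr+bk,tp)],[(S,fr+bk,sp)],[(T,fr+bk,tp),(S,fr+bk,sp)]):
    o2=fit([.58,.15,0],sets); print('sorter',o2.x,'res',np.abs(o2.fun).mean())
print(o2.fun.reshape(-1,2)); 
p=o.x; print('red top spine',tf(p,[[-.065,-.025,.18],[0,-.025,.01]]))
print('bay',tf(o2.x,[[0,-.026,.008]]))
E
```

```text
row [ 0.5744 -0.1776  0.0693] res 0.9085079276654298
row [ 0.5703 -0.1833  0.1142] res 1.0314228443515376
row [ 0.5722 -0.1804  0.0983] res 1.336447009773196
[[ 3.3174  2.5798]
 [ 2.7362  2.1043]
 [ 3.6609  2.2356]
 [ 1.8491  1.4585]
 [ 1.2404  0.9851]
 [-0.4041 -0.5851]
 [ 0.1305 -0.7156]
 [ 0.0502 -0.2394]
 [-0.039  -0.3685]
 [ 0.4691 -0.194 ]
 [-2.1553 -1.7013]
 [-2.5431 -3.2527]
 [-1.775  -3.3861]
 [-1.124   0.2868]
 [ 0.4759  1.1599]
 [ 0.1754 -2.9031]
 [ 0.4156 -1.833 ]
 [ 0.4306 -1.464 ]
 [ 0.6071 -1.0856]
 [ 0.6703 -0.6503]]
sorter [0.5798 0.1511 0.0264] res 1.145571392999275
sorter [ 0.5831  0.1488 -0.0052] res 2.2173283108374213
sorter [0.5813 0.1508 0.0166] res 1.7571141988748924
[[ 0.3636  3.8956]
 [-0.3463  1.5822]
 [-1.633  -0.3982]
 [ 0.9268 -1.1623]
 [ 1.0163 -1.6809]
 [ 0.1139 -2.1758]
 [-3.2259  2.0806]
 [-3.1538  0.8339]
 [-1.531   5.1401]
 [-0.043  -2.7454]
 [ 1.0396 -2.8456]
 [ 1.751  -2.4862]]
red top spine [[ 0.51   -0.2116  0.18  ]
 [ 0.5746 -0.2052  0.01  ]]
bay [[0.5817 0.1248 0.008 ]]
```

```bash
cat > ov.py <<'E'
from fit import *
def over(F,ps,box,k,sorter=None):
    im=F['image'][:,:,::-1]; x0,y0,x1,y1=box
    im=cv2.resize(im[y0:y1,x0:x1],None,fx=k,fy=k,interpolation=cv2.INTER_CUBIC)
    def ln(p,a,b,c):
        q=((proj(F,tf(p,[a,b]))-[x0,y0]+.5)*k).round().astype(int); cv2.line(im,tuple(map(int,q[0])),tuple(map(int,q[1])),c,1)
    p,sp=ps
    for y in(.1,.05,0,-.05,-.1): ln(p,[-.065,y,.18],[.065,y,.18],(0,255,0)); ln(p,[-.065,y,.18],[-.065,y,.018],(0,255,255))
    ln(p,[-.065,.1,.18],[-.065,-.1,.18],(0,255,0))
    for y in(-.061,-.057,.005,.009,.057,.061):
        ln(sp,[-.075,y,.098],[.075,y,.098],(0,255,0))
        ln(sp,[-.075,y,.098],[-.075,y,0],(0,255,255))
    ln(sp,[-.075,.061,0],[-.075,-.061,0],(255,0,255)); ln(sp,[.075,.061,.06],[.075,-.061,.06],(255,0,255))
    return im
E
python3 - <<'E'
from ov import *
S=r.grab_frame('scene');T=r.grab_frame('top'); print(S.keys())
ps=([.5725,-.1795,.085],[.581,.151,.018])
cv2.imwrite('pics/ov1.png',np.vstack([over(T,ps,(150,145,380,235),3.4),np.zeros((10,782,3),np.uint8)]))
cv2.imwrite('pics/ov2.png',over(S,ps,(180,130,380,320),3.1))
E
```

```text
dict_keys(['image', 'mtx', 'extrinsics'])
```

View pics/ov1.png

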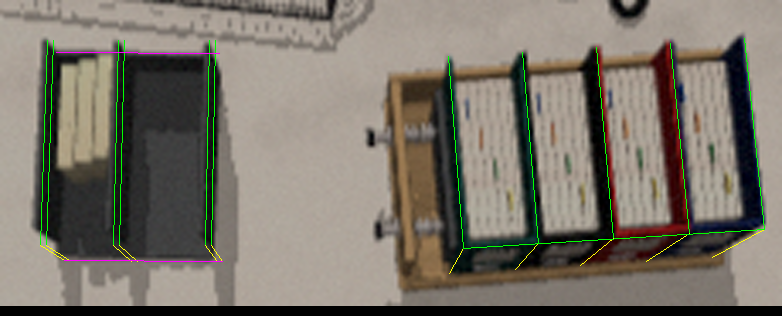

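View pics/ov2.png

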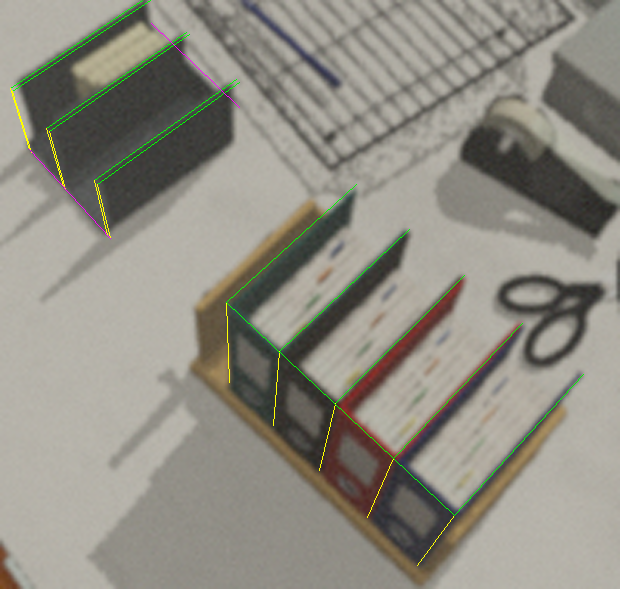

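The overlays agree to within a few mm. The top view suggests a smaller row yaw than the scene view does. I'll refine this with a small ray-cast label fit over both cameras.

```bash
cat > rc.py <<'E'
from fit import *
from scipy.optimize import minimize
def row_boxes():
    B=[]
    for i,y in enumerate((.075,.025,-.025,-.075)):
        b=lambda x0,x1,y0,y1,z0,z1,l:B.append((x0,x1,y+y0,y+y1,z0,z1,l))
        b(-.065,-.061,-.025,.025,.01,.18,i); b(-.061,.065,-.025,-.022,.01,.18,i); b(-.061,.065,.022,.025,.01,.18,i)
        b(-.06,.06,-.022,.022,.012,.135,4)
    B.append((-.0755,-.0675,-.11,.13,0,.018,5)); B.append((.0675,.0755,-.11,.13,0,.09,5))
    return np.array(B)
def sort_boxes():
    B=[(-.075,.075,y-.002,y+.002,0,.098,0) for y in(-.059,.007,.059)]
    B+=[(-.075,.075,-.061,.061,0,.008,1),(.071,.075,-.061,.061,0,.06,2)]
    return np.array(B)
def labels(F,box,p,B,sh,k=1):
    x0,y0,x1,y1=box; u,v=np.meshgrid(np.arange(x0,x1,1/k),np.arange(y0,y1,1/k))
    E=F['extrinsics'];R=E[:3,:3];o=-R.T@E[:3,3]
    d=(np.linalg.inv(F['mtx'])@np.stack([(u-sh[0]).ravel(),(v-sh[1]).ravel(),np.ones(u.size)])).T*[1,-1,-1]@R
    c,s=np.cos(p[2]),np.sin(p[2]); Q=np.array([[c,s,0],[-s,c,0],[0,0,1]])
    o=Q@(o-[p[0],p[1],0]); d=d@Q.T
    best=np.full(len(d),1e9);lab=np.full(len(d),-1)
    for b in B:
        t1=(b[[0,2,4]]-o)/d;t2=(b[[1,3,5]]-o)/d
        lo=np.minimum(t1,t2);n=lo.max(1);ax=lo.argmax(1);f=np.maximum(t1,t2).min(1)
        h=(n<f)&(n<best); best[h]=n[h]; lab[h]=int(b[6])*4+ax[h]
    return lab,u,v
def cost(q,views,B):
    tot=0
    for i,(F,box) in enumerate(views):
        sh=q[3+2*i:5+2*i]
        lab,u,v=labels(F,box,q,B,sh); im=F['blur'][box[1]:box[3],box[0]:box[2]].reshape(-1,3)
        for l in np.unique(lab):
            x=im[lab==l]; tot+=np.minimum(np.abs(x-np.median(x,0)).sum(1),120).sum()
        tot+=3000*(sh**2).sum()/9
    return tot/1e4
def refine(q0,views,B):
    for F,_ in views: F['blur']=cv2.GaussianBlur(F['image'],(3,3),0).astype(float)
    q0=np.r_[q0,np.zeros(2*len(views))]; st=np.r_[.006,.006,.04,np.ones(2*len(views))]
    for _ in range(2):
        S=np.vstack([q0]+[q0+st*e for e in np.eye(len(q0))])
        o=minimize(cost,q0,(views,B),'Nelder-Mead',options=dict(initial_simplex=S,xatol=1e-4,fatol=1e-3,maxfev=350)); q0=o.x
    return o
E
cat > go.py <<'E'
from rc import *
S=r.grab_frame('scene');T=r.grab_frame('top')
for nm,q,B,bt,bs in(('row',[.573,-.1795,.085],row_boxes(),(268,145,380,232),(245,180,375,325)),('sorter',[.581,.151,.018],sort_boxes(),(155,145,225,228),(180,125,262,210))):
    for nv,v in(('both',[(T,bt),(S,bs)]),):
        o=refine(q,v,B); print(nm,nv,o.x,o.fun,flush=True)
    print('noshift top/scene', [refine(q,[w],B).x for w in v])
E
time python3 go.py
```

```text
row both [ 0.5711 -0.1802  0.1005  0.0734 -0.4779  0.1401  0.922 ] 136.5047835964927
noshift top/scene [array([ 0.5733, -0.1801,  0.1022,  0.0403,  0.3513]), array([ 0.5706, -0.1807,  0.1064,  0.1626,  0.6244])]
sorter both [ 0.5814  0.1533  0.0125 -0.4728  0.1905 -0.1424  0.538 ] 50.167185252173965
noshift top/scene [array([ 0.5814,  0.1542,  0.0146, -0.2407,  0.1843]), array([0.5799, 0.1522, 0.02  , 0.0043, 0.265 ])]
real	1m8.260s
user	1m6.245s
sys	0m0.698s
```

```bash
cat > mv.py <<'E'
from h import *
from scipy.spatial.transform import Rotation as Ro
np.set_printoptions(precision=3,suppress=True)
YR,YS=.102,.014
ROW=np.array([.572,-.1803,0])
def L(l,y=YR,o=ROW): # local->world
    return Ro.from_euler('z',y).apply(l)+o
def rot(yaw,lean=0): # tool down, x along yaw; lean>0: fingers point forward-down (aligned with binder leaning forward)
    return (Ro.from_euler('z',yaw)*Ro.from_euler('y',-lean)*Ro.from_matrix(np.diag([1.,-1,-1])))
def delta(p,R,s=None):
    s=s or r.observe(); R0=Ro.from_matrix(s['tool_rot'])
    return np.r_[(R0.inv()*R).as_rotvec()/np.radians(5),R0.inv().apply(np.array(p)-s['eef_pos'])/.025]
E
python3 - <<'E'
from mv import *
s=r.observe();print(s['time'])
print(delta(L([-.04,-.025,.22]),rot(YR)))
E
```

```text
1.2
[-0.     0.     4.1   15.454 -5.006 -0.582]
```

Call:
step_arm:
  deltas:
    - [[0,0,0.5,1.5,-0.5,-0.6,40],[0,0,1,3.2,-1,-0.6,0],[0,0,1.5,5,-1.6,-0.6,0],[0,0,2,6.8,-2.2,-0.6,0],[0,0,2.5,8.6,-2.8,-0.6,0],[0,0,3,10.4,-3.4,-0.6,0],[0,0,3.5,12.2,-4,-0.6,0],[0,0,4.1,13.8,-4.5,-0.6,0],[0,0,4.1,15,-4.9,-0.6,0],[0,0,4.1,15.45,-5,-0.6,0]]

```text
time: 2.2
eef_pos: [0.5362, -0.2073, 0.2203]
tool_rot: [[0.995, 0.104, -0.0], [0.104, -0.995, 0.0], [-0.0, -0.0, -1.0]]
contact_force: [0.0, 0.2, -0.5]
finger_gap: 0.0175
finger_force: 0.0
```

Call:
step_arm:
  deltas:
    - [[0,0,0,0,0,0,0],[0,0,0,0,0,0,0]]

```text
time: 2.4
eef_pos: [0.5341, -0.2103, 0.2204]
tool_rot: [[0.995, 0.101, -0.0], [0.101, -0.995, -0.0], [-0.0, 0.0, -1.0]]
contact_force: [-0.1, 0.1, 0.7]
finger_gap: 0.002
finger_force: 0.0
```

```bash
python3 - <<'E'
from mv import *
s=r.observe();print(s['time'],s['finger_gap'],s['eef_pos'],s['joints'])
print(delta(L([-.04,-.025,.22]),rot(YR)))
T=r.grab_frame('top');S=r.grab_frame('scene')
a=cv2.resize(T['image'][140:260,270:390],None,fx=3.3,fy=3.3); b=cv2.resize(S['image'][190:310,250:370],None,fx=3.3,fy=3.3)
cv2.imwrite('pics/hook.png',np.hstack([a,b])[:,:,::-1])
E
```

```text
2.4 0.0019631369835183396 [ 0.534 -0.21   0.22 ] [-0.439  0.343  1.429 -0.     1.369  1.03 ]
[ 0.001  0.004 -0.005  0.031 -0.039  0.015]
```

View pics/hook.png

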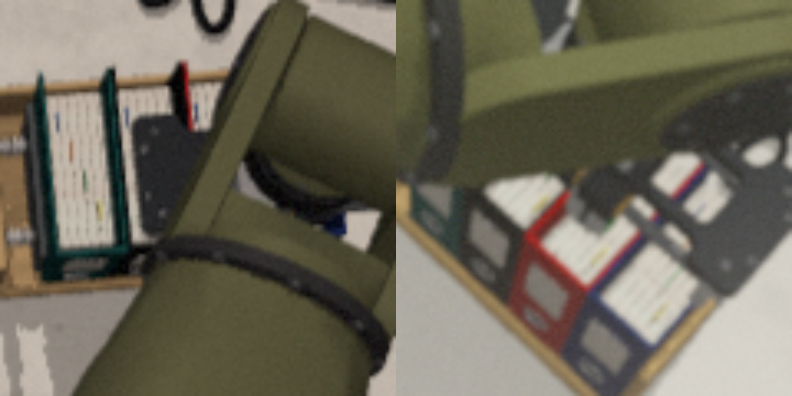

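The scene half shows the shut fingertips at about (590, 215), over the red binder's hollow. Next I lower them.

Call:
step_arm:
  deltas:
    - [[0,0,0,0,0,0.6,0],[0,0,0,0,0,1.2,0],[0,0,0,0,0,1.8,0],[0,0,0,0,0,2.4,0],[0,0,0,0,0,2.8,0],[0,0,0,0,0,2.8,0]]

```text
time: 3.1
eef_pos: [0.5339, -0.2099, 0.1494]
tool_rot: [[0.995, 0.101, -0.002], [0.101, -0.995, 0.001], [-0.002, -0.001, -1.0]]
contact_force: [0.3, -0.5, 0.7]
finger_gap: 0.0002
finger_force: 0.0
```

Call:
step_arm:
  deltas:
    - [[0,0,0,-0.1,0,0,0],[0,0,0,-0.2,0,0,0],[0,0,0,-0.3,0,0,0],[0,0,0,-0.4,0,0,0],[0,0,0,-0.5,0,0,0],[0,0,0,-0.6,0,0,0],[0,0,0,-0.6,0,0,0]]

```text
time: 3.8
eef_pos: [0.5204, -0.211, 0.1509]
tool_rot: [[0.995, 0.102, 0.002], [0.102, -0.995, -0.0], [0.002, 0.001, -1.0]]
contact_force: [4.1, 0.4, -0.2]
finger_gap: 0.0004
finger_force: 2.6
```

Call:
step_arm:
  deltas:
    - [[0,0,0,-0.2,0,0,0],[0,0,0,-0.45,0,0,0],[0,0,0,-0.7,0,0.05,0],[0,0,0,-0.95,0,0.1,0],[0,0,0,-1.2,0,0.15,0],[0,0,0,-1.45,0,0.15,0],[0,0,0,-1.45,0,0.15,0]]

```text
time: 4.5
eef_pos: [0.4841, -0.2146, 0.1472]
tool_rot: [[0.995, 0.102, 0.002], [0.102, -0.995, -0.0], [0.002, 0.001, -1.0]]
contact_force: [4.7, 1.7, -0.6]
finger_gap: 0.0005
finger_force: 1.9
```

Call:
step_arm:
  deltas:
    - [[0,0,0,-0.25,0,0.05,0],[0,0,0,-0.5,0,0.1,0],[0,0,0,-0.75,0,0.15,0],[0,0,0,-1,0,0.2,0],[0,0,0,-1.25,0,0.3,0],[0,0,0,-1.5,0,0.35,0],[0,0,0,-1.75,0,0.4,0],[0,0,0,-1.9,0,0.4,0],[0,0,0,-1.9,0,0.4,0]]

```text
time: 5.4
eef_pos: [0.437, -0.2196, 0.1373]
tool_rot: [[0.995, 0.102, 0.003], [0.102, -0.995, -0.001], [0.002, 0.001, -1.0]]
contact_force: [3.4, 1.2, 0.6]
finger_gap: 0.0006
finger_force: 2.0
```

```bash
python3 - <<'E'
from mv import *
T=r.grab_frame('top');S=r.grab_frame('scene')
a=cv2.resize(T['image'][140:260,270:390],None,fx=3.3,fy=3.3); b=cv2.resize(S['image'][190:310,250:370],None,fx=3.3,fy=3.3)
cv2.imwrite('pics/tip.png',np.hstack([a,b])[:,:,::-1])
E
```

```text
(no output)
```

View pics/tip.png

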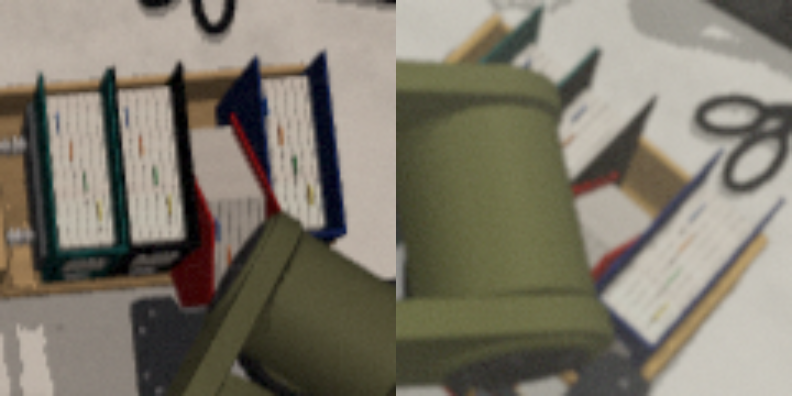

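The red binder has tipped forward by about 30° and its neighbours are still in place. Next I back off the spine and lift out.

Call:
step_arm:
  deltas:
    - [[0,0,0,0.15,0,0,0],[0,0,0,0.3,0,0,0],[0,0,0,0.4,0,-0.1,0],[0,0,0,0.4,0,-0.6,0],[0,0,0,0.4,0,-1.2,0],[0,0,0,0.4,0,-2,0],[0,0,0,0,0,-3,0],[0,0,0,-0.8,0,-4,20],[0,0,0,-2,0,-5,94],[0,0,0,-3,0,-5,94]]

```text
time: 6.5
eef_pos: [0.3615, -0.2276, 0.2655]
tool_rot: [[0.995, 0.102, 0.004], [0.102, -0.995, -0.003], [0.004, 0.004, -1.0]]
contact_force: [-0.1, 0.1, -0.1]
finger_gap: 0.0211
finger_force: 0.0
```

```bash
cat > red.py <<'E'
from rc import *
import sys
# fit lean (and foot slide) of the red binder; pivot local (-.065,-.025,.01)
S=r.grab_frame('scene');T=r.grab_frame('top')
print(r.observe()['time'])
RT={}
for n,F in(('scene',S),('top',T)):
    x=r.place_of('binder_red_top',n); print(n,[(np.round(a['position'],1).tolist(),round(a['score'],2)) for a in x[:2]])
    if x: RT[n]=x[0]['position']
P=lambda th,dx:tf([.572,-.1803,.102],[[-.065+dx-.17*np.sin(th),-.025,.01+.17*np.cos(th)]])
if len(RT)==2: print('tri',*tri(S,RT['scene'],T,RT['top']))
for th in(20,25,30,35,40): print(th,P(np.radians(th),0)[0],proj(S,P(np.radians(th),0))[0],proj(T,P(np.radians(th),0))[0])
a=cv2.resize(T['image'][140:260,270:390],None,fx=3.3,fy=3.3); b=cv2.resize(S['image'][190:310,250:370],None,fx=3.3,fy=3.3)
cv2.imwrite('pics/%s.png'%sys.argv[1],np.hstack([a,b])[:,:,::-1])
E
python3 red.py lean
```

```text
6.6
scene [([264.2, 308.4], 0.8)]
top [([344.9, 254.4], 0.91)]
tri [ 0.418  -0.2237  0.1452] 0.006062766648186696
20 [ 0.452  -0.2177  0.1697] [277.1128 291.303 ] [343.7559 239.9507]
25 [ 0.4384 -0.2191  0.1641] [272.2009 297.0434] [343.9585 246.1835]
30 [ 0.4253 -0.2204  0.1572] [267.4734 302.7008] [344.0391 252.1615]
35 [ 0.4129 -0.2217  0.1493] [262.989  308.2041] [343.9983 257.823 ]
40 [ 0.4012 -0.2229  0.1402] [258.801  313.4859] [343.8385 263.1122]
```

View pics/lean.png

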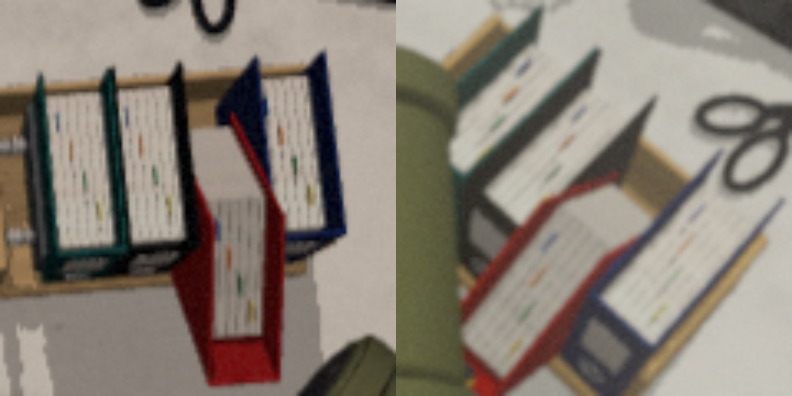

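The binder now leans about 33° on its own, and the fingers are clear of it. Next is the aligned pre-grasp.

```bash
cat >> mv.py <<'E'
def onred(xp,zp,th):
    c,s=np.cos(th),np.sin(th); return L([-.065+xp*c-zp*s,-.025,.01+xp*s+zp*c])
E
python3 - <<'E'
from mv import *
th=np.radians(33); s=r.observe(); print(s['time'],s['joints'],s['finger_gap'])
print(onred(.025,.226,th),rot(YR,th).as_matrix()); print(delta(onred(.025,.226,th),rot(YR,th)), delta(onred(.025,.126,th),rot(YR,th)))
E
```

```text
6.7 [-0.647 -0.023  1.755  0.     1.409  0.823] 0.037257429805458465
[ 0.408 -0.222  0.213] [[ 0.834  0.102  0.542]
 [ 0.085 -0.995  0.055]
 [ 0.545 -0.    -0.839]]
[ 0.011  6.59  -0.006  1.866 -0.016  1.977] [ 0.011  6.59  -0.006  4.041 -0.02   5.333]
```

Call:
step_arm:
  deltas:
    - [[0,0.8,0,0.1,0,0,94],[0,1.8,0,0.3,0,0.2,94],[0,2.8,0,0.6,0,0.6,94],[0,3.8,0,0.9,0,1,94],[0,4.8,0,1.2,0,1.4,94],[0,5.8,0,1.6,0,1.7,94],[0,6.6,0,1.87,0,1.98,94],[0,6.6,0,1.87,0,1.98,94],[0,6.6,0,1.87,0,1.98,94]]

```text
time: 7.6
eef_pos: [0.4086, -0.2225, 0.2124]
tool_rot: [[0.835, 0.102, 0.54], [0.085, -0.995, 0.056], [0.543, -0.001, -0.84]]
contact_force: [0.3, 0.5, 0.5]
finger_gap: 0.0938
finger_force: 0.0
```

```bash
python3 - <<'E'
from mv import *
th=np.radians(33); s=r.observe(); print(s['time'],s['joints'],s['finger_gap'],s['contact_force'])
print(delta(onred(.025,.126,th),rot(YR,th)))
E
python3 red.py pre
```

```text
7.6 [-0.839 -0.115  2.064  0.585  0.92   0.332] 0.0937806509555086 [0.345 0.455 0.479]
[-0.008  0.024 -0.     0.017 -0.009  3.969]
7.7
scene [([261.2, 307.7], 0.68)]
top [([341.4, 257.2], 0.92), ([328.4, 199.1], 0.52)]
tri [ 0.4135 -0.2174  0.1381] 0.002443298911367135
20 [ 0.452  -0.2177  0.1697] [277.1128 291.303 ] [343.7559 239.9507]
25 [ 0.4384 -0.2191  0.1641] [272.2009 297.0434] [343.9585 246.1835]
30 [ 0.4253 -0.2204  0.1572] [267.4734 302.7008] [344.0391 252.1615]
35 [ 0.4129 -0.2217  0.1493] [262.989  308.2041] [343.9983 257.823 ]
40 [ 0.4012 -0.2229  0.1402] [258.801  313.4859] [343.8385 263.1122]
```

View pics/pre.png

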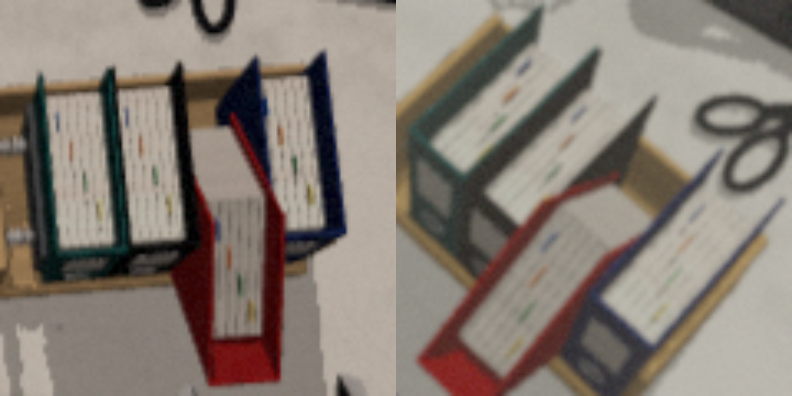

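The binder holds at about 33°: its top spine edge is at top px (344, 256), which matches the 33° model. I move in along the tool axis and close.

Call:
step_arm:
  deltas:
    - [[0,0,0,0,0,0.5,94],[0,0,0,0,0,1,94],[0,0,0,0,0,1.6,94],[0,0,0,0,0,2.2,94],[0,0,0,0,0,2.8,94],[0,0,0,0,0,3.4,94],[0,0,0,0,0,3.97,94],[0,0,0,0,0,3.97,94]]

```text
time: 8.6
eef_pos: [0.4624, -0.2163, 0.1279]
tool_rot: [[0.835, 0.103, 0.54], [0.086, -0.995, 0.057], [0.543, -0.001, -0.84]]
contact_force: [0.4, 0.4, -0.0]
finger_gap: 0.0944
finger_force: 0.0
```

Call:
step_arm:
  deltas:
    - [[0,0,0,0,0,0,44],[0,0,0,0,0,0,44],[0,0,0,0,0,0,44],[0,0,0,0,0,0,44],[0,0,0,0,0,0,44],[0,0,0,0,0,0,44],[0,0,0,0,0,0,44]]
  squeeze: 45

```text
time: 9.3
eef_pos: [0.4621, -0.2167, 0.1291]
tool_rot: [[0.834, 0.102, 0.542], [0.085, -0.995, 0.056], [0.545, -0.0, -0.839]]
contact_force: [-3.4, 4.2, 4.2]
finger_gap: 0.0495
finger_force: 45.0
```

Call:
step_arm:
  deltas:
    - [[0,0,0,0,0,-0.3,44],[0,0,0,0,0,-0.7,44],[0,0,0,0,0,-1.2,44],[0,0,0,0,0,-1.7,44],[0,0,0,0,0,-2.2,44],[0,0,0,0,0,-2.7,44],[0,0,0,0,0,-3.2,44],[0,0,0,0,0,-3.7,44],[0,0,0,0,0,-4.2,44],[0,0,0,0,0,-4.2,44]]

```text
time: 10.3
eef_pos: [0.4049, -0.2229, 0.2177]
tool_rot: [[0.834, 0.102, 0.542], [0.086, -0.995, 0.055], [0.545, 0.001, -0.839]]
contact_force: [-1.8, 0.9, 0.5]
finger_gap: 0.0498
finger_force: 45.0
```

```bash
python3 - <<'E'
from mv import *
s=r.observe(); print(s['time'],s['joints'],s['finger_gap'],s['contact_force'],s['ft_torque'],s['finger_force'])
F=[r.grab_frame('top'),r.grab_frame('scene')]
cv2.imwrite('pics/out.png',cv2.resize(np.hstack([f['image'] for f in F]),(800,300),interpolation=cv2.INTER_AREA)[:,:,::-1])
SO=np.array([.581,.153,0])
# ready pose: binder upright before bay; TCP at binder local (x'=25,z'=126): world-origin offset x=-.040, z=.126
print(delta(L([-.04-.19,-.026,.008+.126+.11],YS,SO),rot(YS)),L([-.04-.19,-.026,.244],YS,SO))
E
```

```text
10.3 [-0.849 -0.129  2.063  0.583  0.934  0.332] 0.049846298543339704 [-1.846  0.949  0.498] [0.234 0.572 0.187] 45.000430941581726
[ -0.285  -6.598   0.977  -0.027 -14.01   -1.315] [0.351 0.124 0.244]
```

View pics/out.png

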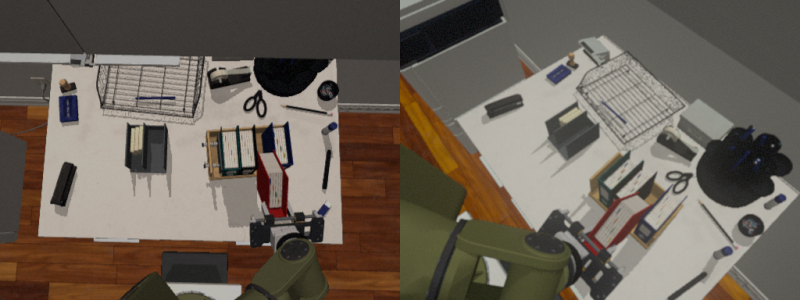

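The red binder is held and mostly drawn out, and the others are standing. I lift it further, clear of the neighbours.

Call:
step_arm:
  deltas:
    - [[0,0,0,0.2,0,-0.6,44],[0,0,0,0.4,0,-1.3,44],[0,0,0,0.55,-0.05,-2,44],[0,0,0,0.7,-0.1,-2.7,44],[0,0,0,0.8,-0.1,-3.4,44],[0,0,0,0.95,-0.15,-4.1,44],[0,0,0,1.07,-0.16,-4.55,44],[0,0,0,1.07,-0.16,-4.55,44]]

```text
time: 11.2
eef_pos: [0.3657, -0.2231, 0.3277]
tool_rot: [[0.834, 0.102, 0.543], [0.086, -0.995, 0.054], [0.545, 0.001, -0.838]]
contact_force: [0.2, 0.0, -2.9]
finger_gap: 0.0496
finger_force: 45.0
```

```bash
python3 - <<'E'
from mv import *
s=r.observe(); print(s['time'],s['joints'],s['finger_gap'],s['contact_force'],s['ft_torque'],s['finger_force'])
SO=np.array([.581,.153,0])
p=L([-.04,-.026,.008+.126+.12],YS,SO); print(p)
print(delta(p,rot(YS)),delta([.40,.10,.30],rot(YS)))
E
```

```text
11.2 [-0.94  -0.293  1.935  0.523  1.229  0.418] 0.04961420569588881 [ 0.177  0.011 -2.897] [-0.001  0.605  0.013] 44.999284744262695
[0.541 0.126 0.254]
[ -0.275  -6.606   0.982   5.449 -13.199   7.044] [ -0.275  -6.606   0.982   1.647 -12.719   2.375]
```

```bash
python3 - <<'E'
from mv import *
print(delta([.38,.06,.335],rot(YR,np.radians(33))))
E
```

```text
[  0.014  -0.01    0.006   1.606 -11.206   0.681]
```

Call:
step_arm:
  deltas:
    - [[0,0,0,0.1,-0.8,0.1,44],[0,0,0,0.3,-2,0.1,44],[0,0,0,0.5,-3.4,0.2,44],[0,0,0,0.7,-4.8,0.3,44],[0,0,0,0.9,-6.2,0.4,44],[0,0,0,1.1,-7.6,0.5,44],[0,0,0,1.3,-9,0.6,44],[0,0,0,1.45,-10.2,0.65,44],[0,0,0,1.6,-11.2,0.7,44],[0,0,0,1.6,-11.2,0.7,44]]

```text
time: 12.2
eef_pos: [0.3796, 0.0633, 0.333]
tool_rot: [[0.835, 0.108, 0.54], [0.09, -0.994, 0.059], [0.543, -0.001, -0.839]]
contact_force: [0.5, -0.8, -2.3]
finger_gap: 0.0499
finger_force: 45.0
```

```bash
python3 - <<'E'
from mv import *
s=r.observe(); print(s['time'],s['eef_pos'],s['joints'],s['contact_force'])
SO=np.array([.581,.153,0])
p=L([-.04-.06,-.026,.008+.126+.14],YS,SO); print(p,delta(p,rot(YS)))
E
```

```text
12.2 [0.38  0.063 0.333] [ 0.046 -0.526  2.068  0.04   1.027  1.498] [ 0.479 -0.756 -2.299]
[0.481 0.126 0.274] [-0.318 -6.578  1.045  2.338 -2.035  4.327]
```

Call:
step_arm:
  deltas:
    - [[0,-0.8,0.1,0.2,-0.2,0.3,44],[0,-1.7,0.2,0.5,-0.5,0.8,44],[-0.1,-2.6,0.4,0.8,-0.8,1.4,44],[-0.2,-3.6,0.5,1.2,-1.1,2.1,44],[-0.2,-4.6,0.7,1.6,-1.4,2.9,44],[-0.3,-5.6,0.9,2,-1.8,3.7,44],[-0.3,-6.6,1.05,2.34,-2.03,4.33,44],[-0.3,-6.6,1.05,2.34,-2.03,4.33,44],[-0.3,-6.6,1.05,2.34,-2.03,4.33,44]]

```text
time: 13.1
eef_pos: [0.4824, 0.1212, 0.2736]
tool_rot: [[1.0, 0.008, -0.003], [0.008, -1.0, 0.001], [-0.003, -0.001, -1.0]]
contact_force: [0.4, -1.1, -3.2]
finger_gap: 0.0495
finger_force: 45.0
```

```bash
python3 - <<'E'
from mv import *
s=r.observe(); print(s['time'],s['eef_pos'],s['tool_rot'],s['contact_force'])
S=r.grab_frame('scene');T=r.grab_frame('top')
SO=np.array([.581,.153,0])
print(delta(L([-.1,-.026,.274],YS,SO),rot(YS)))
# expected binder corners overlaid
e=s['eef_pos'];R=Ro.from_matrix(s['tool_rot'])
C=lambda xs:np.array([e+R.apply([x-.025,-y,-(z-.126)]) for x,y,z in xs])
segs=[((0,-.025,.17),(0,.025,.17)),((0,-.025,.17),(.13,-.025,.17)),((0,.025,.17),(.13,.025,.17)),((0,-.025,0),(0,-.025,.17)),((0,.025,0),(0,.025,.17)),((0,.025,0),(0,-.025,0)),((.13,-.025,0),(.13,-.025,.17)),((.13,-.025,0),(0,-.025,0))]
out=[]
for F,box in((T,(140,130,260,290)),(S,(170,100,290,260))):
    im=cv2.resize(F['image'][box[1]:box[3],box[0]:box[2],::-1],None,fx=3.3,fy=3.3,interpolation=cv2.INTER_CUBIC)
    for g in segs:
        q=((proj(F,C(g))-box[:2]+.5)*3.3).round().astype(int); cv2.line(im,tuple(map(int,q[0])),tuple(map(int,q[1])),(0,255,0),1)
    out.append(im)
cv2.imwrite('pics/above.png',np.hstack(out))
E
```

```text
13.1 [0.482 0.121 0.274] [[ 1.     0.008 -0.003]
 [ 0.008 -1.     0.001]
 [-0.003 -0.001 -1.   ]] [ 0.395 -1.097 -3.224]
[-0.017 -0.009 -0.069 -0.02  -0.176  0.054]
```

View pics/above.png

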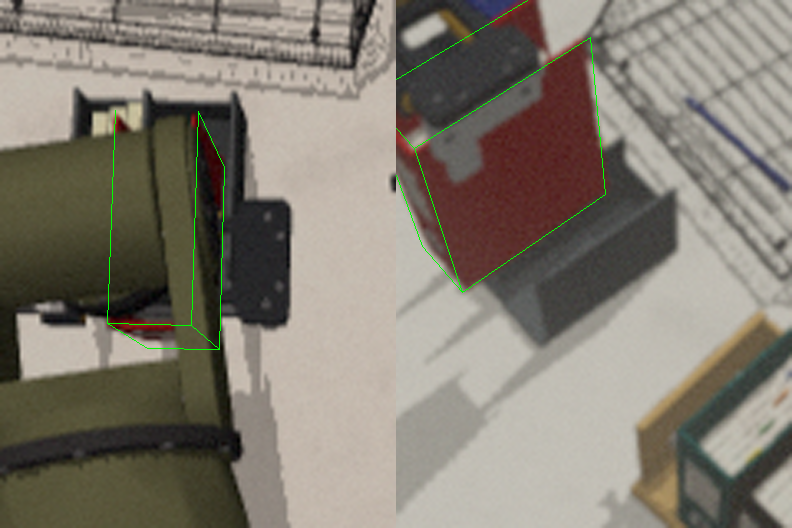

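The binder hangs upright in the grip and matches the model overlay in both views. I let the arm settle, then work out the final shift.

Call:
step_arm:
  deltas:
    - [[0,0,0,2.0,0,0,44],[0,0,0,2.0,0,0,44],[0,0,0,2.0,0,0,44],[0,0,0,2.0,0,0,44]]

```text
time: 13.6
eef_pos: [0.5315, 0.122, 0.2762]
tool_rot: [[1.0, 0.008, 0.001], [0.008, -1.0, 0.001], [0.001, -0.001, -1.0]]
contact_force: [-1.1, 0.4, -1.8]
finger_gap: 0.0498
finger_force: 45.0
```

```bash
python3 - <<'E'
from mv import *
s=r.observe(); print(s['time'],s['eef_pos'],s['contact_force'])
SO=np.array([.581,.153,0])
for z in(.27,.20,.134): print(delta(L([-.05,-.026,z],YS,SO),rot(YS),s))
E
```

```text
13.6 [0.532 0.122 0.276] [-1.069  0.372 -1.775]
[-0.015 -0.016 -0.067 -0.004 -0.174  0.248]
[-0.015 -0.016 -0.067 -0.008 -0.17   3.048]
[-0.015 -0.016 -0.067 -0.012 -0.166  5.688]
```

Call:
step_arm:
  deltas:
    - [[0,0,-0.07,0,-0.17,0,44],[0,0,-0.07,0,-0.17,0.4,44],[0,0,-0.07,0,-0.17,0.9,44],[0,0,-0.07,0,-0.17,1.3,44],[0,0,-0.07,0,-0.17,1.3,44],[0,0,-0.07,0,-0.17,1.3,44]]

```text
time: 14.2
eef_pos: [0.5321, 0.1263, 0.2424]
tool_rot: [[1.0, 0.014, -0.001], [0.014, -1.0, 0.001], [-0.001, -0.001, -1.0]]
contact_force: [0.1, 0.4, -2.4]
finger_gap: 0.0496
finger_force: 45.0
```

```bash
cat > chk.py <<'E'
from mv import *
s=r.observe(); print(s['time'],s['eef_pos'],s['contact_force'])
SO=np.array([.581,.153,0])
print(delta(L([-.05,-.026,.134],YS,SO),rot(YS),s))
from rc import *
S=r.grab_frame('scene');T=r.grab_frame('top')
for n,F in(('scene',S),('top',T)):
    for t in('binder_red_top','binder_red'):
        x=r.place_of(t,n)[:1]; print(t,n,[(np.round(a['position'],1).tolist(),round(a['score'],2)) for a in x])
E
python3 chk.py
```

```text
14.2 [0.532 0.126 0.242] [ 0.056  0.353 -2.356]
[-0.009  0.011  0.001 -0.024  0.003  4.337]
binder_red_top scene [([188.7, 136.1], 0.57)]
binder_red scene [([226.6, 162.5], 0.76)]
binder_red_top top [([180.9, 203.8], 0.41)]
binder_red top []
```

Call:
step_arm:
  deltas:
    - [[0,0,0,0,0,0.4,44],[0,0,0,0,0,0.8,44],[0,0,0,0,0,1.2,44],[0,0,0,0,0,1.6,44],[0,0,0,0,0,2,44],[0,0,0,0,0,2,44]]

```text
time: 15.1
eef_pos: [0.5315, 0.1263, 0.1909]
tool_rot: [[1.0, 0.014, -0.003], [0.014, -1.0, 0.0], [-0.003, -0.001, -1.0]]
contact_force: [-1.1, -0.4, -2.4]
finger_gap: 0.0501
finger_force: 45.0
```

Call:
step_arm:
  deltas:
    - [[0,0,0,0,0,0.4,44],[0,0,0,0,0,0.8,44],[0,0,0,0,0,1.2,44],[0,0,0,0,0,1.6,44],[0,0,0,0,0,2,44],[0,0,0,0,0,2,44],[0,0,0,0,0,2,44]]

```text
time: 15.8
eef_pos: [0.5321, 0.1265, 0.1426]
tool_rot: [[1.0, 0.014, -0.001], [0.014, -1.0, 0.001], [-0.001, -0.001, -1.0]]
contact_force: [0.6, -0.4, -1.5]
finger_gap: 0.0498
finger_force: 45.0
```

Call:
step_arm:
  deltas:
    - [[0,0,0,0,0,0.1,44],[0,0,0,0,0,0.2,44],[0,0,0,0,0,0.25,44],[0,0,0,0,0,0.25,44]]

```text
time: 16.2
eef_pos: [0.5322, 0.1265, 0.1365]
tool_rot: [[1.0, 0.014, -0.0], [0.014, -1.0, 0.001], [-0.0, -0.001, -1.0]]
contact_force: [0.2, -0.1, -2.2]
finger_gap: 0.0496
finger_force: 45.0
```

No floor contact yet. I keep lowering in small steps.

Call:
step_arm:
  deltas:
    - [[0,0,0,0,0,0.05,44],[0,0,0,0,0,0.1,44],[0,0,0,0,0,0.1,44]]

```text
time: 16.5
eef_pos: [0.5332, 0.1265, 0.1361]
tool_rot: [[1.0, 0.014, 0.003], [0.014, -1.0, 0.001], [0.003, -0.001, -1.0]]
contact_force: [-2.1, -1.1, 16.9]
finger_gap: 0.0498
finger_force: 45.0
```

Call:
step_arm:
  deltas:
    - [[0,0,0,0,0,0.04,44],[0,0,0,0,0,0.08,44],[0,0,0,0,0,0.08,44]]

```text
time: 16.8
eef_pos: [0.5344, 0.1266, 0.1358]
tool_rot: [[1.0, 0.014, 0.007], [0.014, -1.0, 0.002], [0.007, -0.002, -1.0]]
contact_force: [-0.2, -1.7, 26.6]
finger_gap: 0.0494
finger_force: 45.0
```

Floor contact came at TCP z ≈ 0.136, where it was expected. I relieve the press, then release and lift.

Call:
step_arm:
  deltas:
    - [[0,0,0,0,0,-0.16,44],[0,0,0,0,0,-0.16,44],[0,0,0,0,0,-0.16,56],[0,0,0,0,0,-0.16,70],[0,0,0,0,0,-0.16,90],[0,0,0,0,0,-0.16,90],[0,0,0,0,0,-0.16,90],[0,0,0,0,0,-0.16,90]]

```text
time: 17.6
eef_pos: [0.5321, 0.1264, 0.1359]
tool_rot: [[1.0, 0.014, -0.0], [0.014, -1.0, 0.001], [-0.0, -0.001, -1.0]]
contact_force: [-0.5, -0.0, -0.4]
finger_gap: 0.0893
finger_force: 0.0
```

Call:
step_arm:
  deltas:
    - [[0,0,0,0,0,-0.4,90],[0,0,0,0,0,-1,90],[0,0,0,0,0,-2,90],[0,0,0,0,0,-3,90],[0,0,0,0,0,-4,90],[0,0,0,-1,0,-5,90],[0,0,0,-2.5,0,-5,90],[0,0,0,-4,0,-5,90],[0,0,0,-5.5,0,-5,90],[0,0,0,-7,0,-5,90]]

```text
time: 18.6
eef_pos: [0.3556, 0.1237, 0.2616]
tool_rot: [[1.0, 0.014, 0.0], [0.014, -1.0, 0.001], [0.0, -0.001, -1.0]]
contact_force: [0.7, 0.6, 0.2]
finger_gap: 0.09
finger_force: 0.0
```

```bash
cat > fin.py <<'E'
from rc import *
print(r.observe()['time'],r.observe()['eef_pos'],r.observe()['contact_force'])
S=r.grab_frame('scene');T=r.grab_frame('top')
P={}
for t in('binder_red_top','binder_red','binder_blue','binder_black','binder_teal'):
    for n in('scene','top'):
        x=r.place_of(t,n)[:1]; P[n]=x[0]['position'] if x else None
    print(t,P,'tri',*(tri(S,P['scene'],T,P['top']) if all(v is not None for v in P.values()) else ['-']))
y=.126; L0=tf([.581,.153,.014],[[-.01-.065,-.026,.178],[-.01,-.026,.008]]); print('exp top,origin',L0,proj(S,L0),proj(T,L0))
B=[]
b=lambda *a:B.append(a)
b(-.065,-.061,-.025,.025,.008,.178,0);b(-.061,.065,-.025,-.022,.008,.178,0);b(-.061,.065,.022,.025,.008,.178,0);b(-.06,.06,-.022,.022,.01,.133,1)
b(-.065,.085,-.035,-.031,0,.098,2);b(-.065,.085,.031,.035,0,.098,2);b(.081,.085,-.03,.03,0,.06,2)
for nm,v in(('scene',(S,(185,90,270,205))),('top',(T,(165,145,235,235)))):
    try: o=refine([.571,.127,.014],[v],np.array(B)); print(nm,o.x,o.fun)
    except Exception as e: print(e)
E
python3 fin.py
```

```text
18.6 [0.3556 0.1237 0.2616] [0.7171 0.65   0.1767]
binder_red_top {'scene': [198.8, 162.2], 'top': [192.1, 212.3]} tri [0.5084 0.1264 0.1712] 0.0024458165096736934
binder_red {'scene': [228.1, 183.2], 'top': [197.9, 196.5]} tri [ 0.5808  0.1366 -0.0223] 0.011048745234594566
binder_blue {'scene': [324.4, 288.1], 'top': None} tri -
binder_black {'scene': [321.0, 285.7], 'top': [308.7, 196.1]} tri [ 0.6579 -0.2087 -0.3433] 0.04870357367441116
binder_teal {'scene': [280.0, 246.4], 'top': [290.1, 198.1]} tri [ 0.5731 -0.1082 -0.0144] 0.004452216802979441
exp top,origin [[0.5064 0.126  0.178 ]
 [0.5714 0.1269 0.008 ]] [[197.2824 161.3474]
 [224.9388 182.5932]] [[192.0263 212.2832]
 [200.8883 196.2645]]
scene [0.5688 0.1276 0.0169 0.1431 0.4962] 45.40734128981365
top [ 0.5711  0.1268  0.0048 -0.1501  0.0869] 36.75200253512382
```

```bash
python3 - <<'E'
from rc import *
S=r.grab_frame('scene');T=r.grab_frame('top')
B=row_boxes(); tb=np.vstack([B[:8],B[16:]]); bl=np.vstack([B[12:]])
for nm,b,vs in(('teal+black',tb,[(T,(268,145,335,232)),(S,(245,180,330,300))]),('blue',bl,[(T,(338,145,380,225)),(S,(305,230,375,325))])):
    for v in vs:
        o=refine([.572,-.1803,.102],[v],b); print(nm,o.x,o.fun)
for t in('binder_blue','binder_black','binder_teal'):
    for n in('scene','top'): print(t,n,[(np.round(a['rect']).tolist(),round(a['score'],2)) for a in r.look_for(t,n)[:2]])
p=[.572,-.1803,.102]
for y in(.075,.025,-.075):
    C=[[x,y+d,z] for x in(-.065,.065) for d in(-.025,.025) for z in(.01,.18)]
    for F in(S,T): q=proj(F,tf(p,C)); print(y,np.r_[q.min(0),q.max(0)].round())
E
```

```text
teal+black [ 0.5733 -0.1851  0.0871  0.5192  0.466 ] 36.121422631907315
teal+black [ 0.57   -0.1839  0.0867  1.3083  0.739 ] 56.54805831065139
blue [ 0.5727 -0.1779  0.1025  0.0887  0.1901] 9.493467022362022
blue [ 0.5723 -0.1794  0.1014  0.     -0.    ] 28.492400000036614
binder_blue scene [([296.0, 239.0, 366.0, 314.0], 0.75)]
binder_blue top [([335.0, 155.0, 371.0, 220.0], 0.97)]
binder_black scene [([269.0, 211.0, 326.0, 283.0], 0.87)]
binder_black top [([306.0, 162.0, 332.0, 223.0], 0.86)]
binder_teal scene [([256.0, 195.0, 308.0, 269.0], 0.62)]
binder_teal top [([179.0, 155.0, 212.0, 220.0], 0.67), ([279.0, 162.0, 310.0, 224.0], 0.66)]
0.075 [252. 190. 311. 269.]
0.075 [278. 160. 309. 226.]
0.025 [268. 204. 329. 283.]
0.025 [297. 159. 331. 225.]
-0.075 [298. 234. 368. 313.]
-0.075 [334. 155. 375. 221.]
```

The other three are upright and in place, and red sits as planned. I hand in the job.

```bash
python3 -c "
from bench import r
print(r.finish_job())"
```

```text
the job is handed in; nothing more can be done
None
```

The red binder was tipped, gripped, drawn out and stood in the sorter's empty bay, spine to the front, and the last pictures showed the other three still standing in the rack; I handed the job in at about 19 s, and no verdict came back.

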